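# Pack the card-making caddy

## Task

Pack the wooden caddy for the card-making class: first lay the marker from the pen rest into the insert with the two V notches, lengthwise; then set the thread spool upright in the low round ring and the rubber stamp upright in the low rectangular frame, its long side along the frame's long side; stand the tall glue stick upright in the deep round cup last, so that it is not in the way. Everything must sit right down in its own place and be let go. The paint brush in the pen rest and the small paint bottle do not belong in the caddy: leave them where they are.

Things in the scene. Friction and masses are not known exactly. Their poses are not given: they have to be found in the camera images.
- marker_mid (a point): Blue and white round marker pen, 135 mm long, 16 mm thick; this point: mid-length on its axis; y along the pen. It lies in one groove of the fixed pen rest, axis 53 mm above the desk. Rest: wooden base 100 x 84 x 24 mm with two grooves 48 mm apart (brush in the other), each two V supports 10 mm thick, 34 mm wide, up to 57 mm, 40 mm either side of the middle; pen centred within 5 mm.
- brush: Artist's paint brush, thin orange-brown handle 10 mm thick, 162 mm long, in the other groove of the pen rest. Does not belong in the caddy. Origin: centre of its length, on the handle's underside; x runs along it. Axis about 47 mm above the desk.
- spool: Thread spool standing on the fixed board (200 x 190 mm, 22 mm thick), white flanges 28 mm in diameter, 38 mm high, red thread, a loose thread end drawn at its foot (no hindrance). Origin: on its underside, but 8 mm off its axis: the axis is at +8 mm along its own x. z up.
- stamp: Wooden rubber stamp standing on the fixed board (200 x 190 mm, 22 mm thick): block 34 mm (own x) by 50 mm (own y) by 24 mm high, with a round turned handle on top 25 mm thick up to 57 mm height. Origin: centre of its underside, z up.
- glue_stick: Glue stick standing on the fixed board (200 x 190 mm, 22 mm thick), straight yellow tube 23 mm in diameter, 89 mm high. Origin: centre of its underside, z up.
- paint_bottle: Small orange paint bottle with a screw cap, 38 mm in diameter, 75 mm high, standing on the board with the others, about 100 mm apart. Does not belong in the caddy. Origin: centre of its underside, z up.
- pen_insert: Insert with two V notches for the marker: 10 mm thick, at y = +-40 mm, vertex 20 mm, mouth (34 mm wide) 37 mm above the origin; a marker in it has its axis 33 mm above the origin. Fixed plywood base 60 x 108 x 5 mm, underside 36 mm above the desk, one of four in a row (62 mm apart, any order) in the wooden caddy (262 x 122 mm, rim 46 mm high). Origin: centre of its underside; z up, y along the 108 mm.
- glue_insert: Insert with the deep round cup for the glue stick: cup at the middle, inside diameter 40 mm, outside 48 mm, inner floor 5 mm and rim 44 mm above the origin. Fixed plywood base 60 x 108 x 5 mm, underside 36 mm above the desk, one of four in a row (62 mm apart, any order) in the wooden caddy (262 x 122 mm, rim 46 mm high). Origin: centre of its underside; z up, y along the 108 mm.
- spool_insert: Insert with the low round ring for the spool: ring at the middle, inside diameter 46 mm, outside 54 mm, inner floor 5 mm and rim 13 mm above the origin. Fixed plywood base 60 x 108 x 5 mm, underside 36 mm above the desk, one of four in a row (62 mm apart, any order) in the wooden caddy (262 x 122 mm, rim 46 mm high). Origin: centre of its underside; z up, y along the 108 mm.
- stamp_insert: Insert with the low rectangular frame for the stamp: frame at the middle, inside 50 mm along x by 66 mm along y, inner floor 5 mm and rim 13 mm above the origin. Fixed plywood base 60 x 108 x 5 mm, underside 36 mm above the desk, one of four in a row (62 mm apart, any order) in the wooden caddy (262 x 122 mm, rim 46 mm high). Origin: centre of its underside; z up, y along the 108 mm.
Not all that is in view belongs to the job. Leave any green or white look-alike of the stamp alone.

How it is judged:
By the outcome, as a careful person would: the job done as asked, in the order asked, and still so for the second after the job is handed in, with the robot touching nothing.
It also fails if it takes over 125 s, if anything falls off the work surface, if the arm or the gripper's body presses on something with over 40 N, if the wrist force passes 120 N, or if a joint passes its speed limit or range.

## Robot

A 6-joint arm with a two-finger parallel gripper is mounted at the origin on a cart in front of the work surface, level with it; the furniture and walls round the work are solid. World frame = base frame: x ahead of the robot, y to its left, z up, the work surface at z = 0. Lengths are in mm, angles in rad, forces in N, time in s.
With the tool pointing down it reaches from about 350 to 875 mm from the base axis. Payload 4.2 kg.
Tool frame: the origin (TCP) lies at the very end of the fingers, on their centre line; the grasp point (between the pads) lies 19 mm behind it; z points along the fingers, y is the direction in which the jaws open and shut (so a half turn about z gives the same grasp; the last joint's range is limited). The gripper opens to 85 mm and grips with 20 to 120 N. Pads are 22 mm wide; open, the fingers measure 114 mm over their backs; the gripper's body (76 mm by 85 mm) begins 54 mm behind the grasp point. The pads swing forward as they close: fully open they stand 13 mm farther back than shut.
Start: joints at [1.487, 0.385, 0.008, 0, -1.194, -0.259], TCP at [210.046, 588.626, 231.312] pointing down, gripper open.
Joint ranges: [-3.14, 3.14], [-1.21, 2.06], [-1.07, 1.41], [-3.16, 2.05], [-2.99, -0.16], [-3.1, 3.1]. Speed limits (rad/s): [2.79, 2.79, 3.14, 3.14, 3.14, 3.14].

## Interface

Orientations are given as a unit quaternion [x, y, z, w].
In Python, from bench import arm gives the robot as it stands.
- The arm moves only by the tool apply_moves, never from a script. Its argument "plan" is one flat list of numbers, 5 for each row, row after row: the gripper's target within -1 to 1 (shut at 1, half-way at 0, fully open at -1), then the shift along the world's x, y, z in m, then the turn about the world's z in degrees. A call has 1 to 8 rows; each row is the pose to reach, as a shift and turn from the pose commanded when the call began; what a row does not reach only later rows make up. A row lasts 1/12 s, in which the tool goes at most 41.7 mm and 7.16 degrees, less where a joint would pass 70% of its speed; a pose out of reach is approached as far as the arm can. A call with a gripper value outside its range is refused whole. The fingers move at their own pace and stop on an object; the grip force is fixed at half the most. Time passes only in rows, so rows that repeat a pose let the fingers close. It gives the time, the measured TCP pose, the force and the opening at its end, in the units of the state.
- arm.read_state(): the state, without advancing time (a new reading comes with each control period).
- arm.get_image(name): name is "scene" or "top"; returns a dict with "color" (420x560x3 uint8, red, green, blue), "range_z" (420x560 float32, mm along the optical axis (not along the pixel's ray), 0 where there is no reading), "camera_matrix" (3x3 intrinsics, pixels), "camera_from_world" (4x4, takes a point from world to camera coordinates). Camera axes: x right, y down, z forward; pixel columns grow to the right and rows downward; lengths in mm; the calibration is good to about 2 mm. A picture is of the moment at which its call begins.
- arm.job_done(): hands the job in, once; it reports no verdict.
The state is a dict: "clock": time; "joints": joint angles; "joint_vel": joint speeds; "joint_efforts": joint torques, N m; "position": TCP position; "ee_rot": TCP orientation; "contact_force": force on the tool from outside, world axes, zero at the start; "wrist_torque": the same for the moment, N m; "gripper_width": finger opening in mm.
Only numpy, scipy, OpenCV 4.12 (cv2) and the standard library are available. Lean on these libraries where they do the work, as an engineer would, in place of code of your own. Each camera call takes 0.05 s, during which the arm holds its last target.

## Working session

There is one attempt and no reset: what is moved stays moved. The work goes in short steps, Python scripts to look and compute and a tool call to move; the robot and the scene stay as the last step left them, time stands still between calls to the robot, and variables do not carry over. Pictures are saved under pics/ and viewed, and the job is handed in when it is done.

Besides the shell and the picture viewer there is one more tool, called after "Request:" as name(argument=value, ...), one argument or row to a line, values as JSON. apply_moves: Moves the arm, as the interface text tells. Its arguments: {"type":"object","properties":{"plan":{"type":"array","items":{"type":"number"}}},"required":["plan"]}

```bash
ls; mkdir -p pics; cat > h.py <<'E'
import numpy as np, cv2
from bench import arm
def shot(n,f):
    d=arm.get_image(n); cv2.imwrite('pics/%s.png'%f, d['color'][:,:,::-1]); np.savez('pics/%s.npz'%f,**d); return d
def load(f):
    return dict(np.load('pics/%s.npz'%f))
def ray(d,u,v,z):
    K=d['camera_matrix'];T=d['camera_from_world'];R=T[:3,:3];t=T[:3,3]
    c=-R.T@t; r=R.T@np.linalg.inv(K)@np.array([u,v,1.]); s=(z-c[2])/r[2]; return c+s*r
def pt(d,u,v):
    K=d['camera_matrix'];T=d['camera_from_world'];R=T[:3,:3];t=T[:3,3]
    z=d['range_z'][int(v),int(u)]; return R.T@(np.linalg.inv(K)@np.array([u,v,1.])*z-t)
def cloud(d):
    K=d['camera_matrix'];T=d['camera_from_world'];R=T[:3,:3];t=T[:3,3]
    h,w=d['range_z'].shape;u,v=np.meshgrid(np.arange(w),np.arange(h))
    p=np.stack([u,v,np.ones_like(u)],-1)@np.linalg.inv(K).T*d['range_z'][...,None]
    return (p-t)@R
E
python3 - <<'E'
from h import *
print(arm.read_state())
for n in('scene','top'):
    d=shot(n,n+'0'); print(d['camera_matrix'],d['camera_from_world'])
E
```

```text
pics
{'clock': 0.0, 'joints': array([ 1.48660367e+00,  3.85569145e-01,  6.57683002e-03, -5.27642941e-04,
       -1.19403344e+00, -2.58566366e-01]), 'joint_vel': array([-1.83453065e-03,  1.03130033e-03, -1.12986059e-03, -1.49076944e-03,
       -5.61682284e-04,  1.80303179e-05]), 'joint_efforts': array([ 3.36945877e-04, -3.92287052e+01,  1.88397646e+01,  4.18602034e+00,
       -4.73548673e-03, -3.40561520e-06]), 'position': array([209.84914892, 588.06069698, 230.19059195]), 'ee_rot': array([ 9.85333193e-01, -1.70637614e-01, -1.47211980e-04,  1.13183310e-03]), 'contact_force': array([ 0.32972422,  0.02740801, -0.01274855]), 'wrist_torque': array([0.05989645, 0.0229499 , 0.01398348]), 'gripper_width': 85.38482081134212}
[[396.92436015   0.         280.3929631 ]
 [  0.         396.92436015 216.48244776]
 [  0.           0.           1.        ]] [[-5.58211390e-01 -8.29541580e-01  1.61496605e-02  4.38577904e+02]
 [-6.16152137e-01  4.01425652e-01 -6.77653296e-01  3.35065253e+02]
 [ 5.55658698e-01 -3.88224436e-01 -7.35204188e-01  6.56119657e+02]
 [ 0.00000000e+00  0.00000000e+00  0.00000000e+00  1.00000000e+00]]
[[516.02664548   0.         287.71163688]
 [  0.         516.02664548 212.63302521]
 [  0.           0.           1.        ]] [[-1.68386812e-02 -9.99841077e-01  5.85482270e-03  1.49993775e+02]
 [-9.95446130e-01  1.62145946e-02 -9.39366249e-02  5.74274900e+02]
 [ 9.38267626e-02 -7.40992947e-03 -9.95560963e-01  9.99164725e+02]
 [ 0.00000000e+00  0.00000000e+00  0.00000000e+00  1.00000000e+00]]
```

View pics/scene0.png

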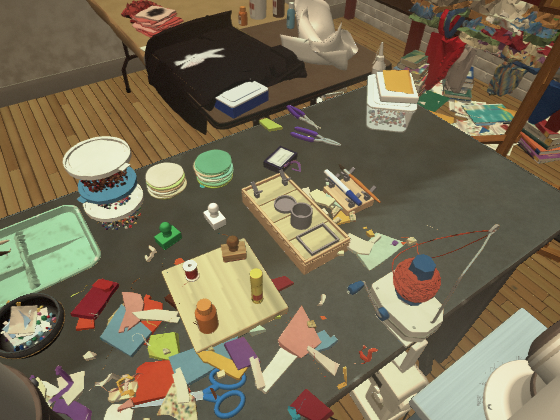

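View pics/top0.png

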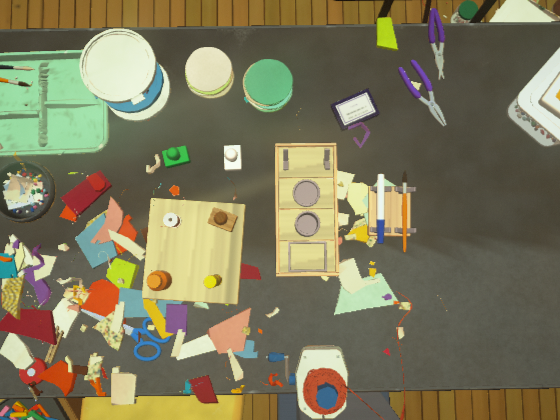

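The scene picture shows the caddy at (295,218) and the pen rest at (348,190). The board at (224,298) holds the spool (190,270), stamp (233,250), glue stick (256,285) and bottle (206,315). In the top view the marker is at (380,210) and the brush at (405,210).

Things that could be confused, by top pixel:
- **Stamp:** the wooden one at (222,218) against the green one (176,155) and the white one (232,157). I choose the wooden one on the board.
- **Marker:** the blue and white pen at (380,210) against the brush at (405,210).
- **Glue stick:** yellow at (211,282) against the orange bottle at (158,281).

Next I check these in a close crop.

```bash
python3 - <<'E'
from h import *
d=load('top0'); c=d['color'][:,:,::-1]
a=cv2.resize(c[185:315,130:260],None,fx=4,fy=4,interpolation=cv2.INTER_CUBIC)
b=cv2.resize(c[135:285,265:420],None,fx=3.5,fy=3.5,interpolation=cv2.INTER_CUBIC)
cv2.imwrite('pics/a.png',a);cv2.imwrite('pics/b.png',b)
P=cloud(d)
for n,u,v in [('spool',171,220),('spoolf',165,220),('stamp',221,218),('glue',211,281),('bottle',157,280),('board',195,250),('marker',380,190),('brush',405,190),('penins',306,160),('ring',306,193),('cup',307,224),('frame',307,258),('desk',460,300)]:
    print(n,P[v,u].round(1))
E
```

```text
spool [565.3 370.7  32.7]
spoolf [563.  375.6  62.5]
stamp [563.5 266.4  80.5]
glue [447.4 281.1 111.4]
bottle [450.5 381.4  98.1]
board [505.7 325.   23.9]
marker [614.6 -38.4  59.7]
brush [615.4 -89.5  48.3]
penins [679.6 102.6  39.6]
ring [612.9 104.1  45.7]
cup [552.4 103.2  41.3]
frame [486.1 104.5  40.3]
desk [ 397.3 -202.3    2.8]
```

View pics/a.png

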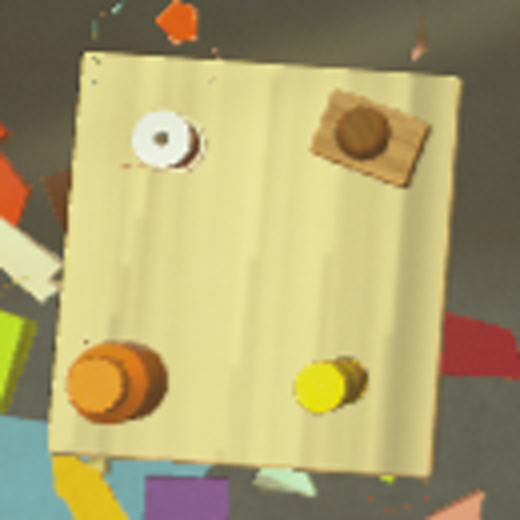

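View pics/b.png

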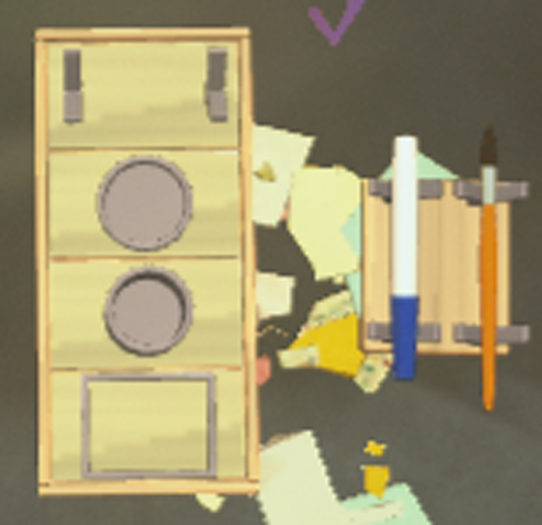

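The crop confirms the choices: the wooden stamp, spool, glue stick and bottle are on the board, and the marker lies on the left of the brush. From the top of the picture the caddy holds the V insert, ring, cup and frame. Now I measure each of them.

```bash
cat > meas.py <<'E'
from h import *
d=load('top0'); c=d['color'];hsv=cv2.cvtColor(c,cv2.COLOR_RGB2HSV).astype(int)
H,S,V=hsv[...,0],hsv[...,1],hsv[...,2]
def win(m,u0,v0,u1,v1):
    o=np.zeros(m.shape,np.uint8);o[v0:v1,u0:u1]=m[v0:v1,u0:u1]*255;return o
def big(m):
    n,l,s,ce=cv2.connectedComponentsWithStats(m);i=1+np.argmax(s[1:,4]);return (l==i).astype(np.uint8)*255,s[i]
def show(n,m,z):
    m,s=big(m);cs,_=cv2.findContours(m,0,1);k=max(cs,key=cv2.contourArea)
    k=cv2.convexHull(k)
    W=np.array([ray(d,u,v,z)[:2] for u,v in k[:,0]],np.float32)
    r=cv2.minAreaRect(W);(x,y),rad=cv2.minEnclosingCircle(W)
    print(n,s,'rect',np.round(r[0],1),np.round(r[1],1),round(r[2],1),'circ',round(x,1),round(y,1),round(rad,1)); return W
P=cloud(d)
show('spool top',win((S<60)&(V>150),158,208,182,230),60)
show('glue top',win((H>22)&(H<33)&(S>200)&(V>190),200,270,225,292),111)
m=(S>100)&(H<20)&(V<185)
print(hsv[213,214],hsv[225,230],hsv[218,221],hsv[200,225])
g=(S<60)&(V>70)&(V<190)
for n,w,z in [('ring',(285,175,325,208),49),('cup',(285,208,325,240),80),('frame',(280,238,335,275),49),('v1',(278,145,292,172),73),('v2',(320,145,334,172),73)]:
    show(n,win(g,*w),z)
show('white',win((S<60)&(V>190),372,170,390,222),53)
show('blue',win((H>100)&(H<130)&(S>120),370,215,390,248),53)
E
python3 meas.py
python3 - <<'E'
from h import *
d=load('top0');P=cloud(d)
# height masks
def reg(n,u0,v0,u1,v1,z0,z1):
    Q=P[v0:v1,u0:u1];m=(Q[...,2]>z0)&(Q[...,2]<z1);q=Q[m]
    r=cv2.minAreaRect(q[:,:2].astype(np.float32));print(n,m.sum(),q.mean(0).round(1),np.round(r[0],1),np.round(r[1],1),round(r[2],1))
reg('stampblock',205,203,243,235,38,54)
reg('stamp handle',205,203,243,235,70,90)
reg('glue',200,270,225,292,100,125)
reg('spool',158,208,182,232,50,75)
reg('cup',285,205,325,242,70,90)
reg('v',276,145,336,175,60,85)
reg('caddyrim',270,138,344,282,43,60)
E
```

```text
spool top [163 212  15  15 158] rect [564.9 366.7] [27.  26.8] 0.2 circ 565.3 366.3 14.3
glue top [205 276  11  12 108] rect [446.6 283. ] [18.  19.7] 89.8 circ 447.2 283.5 10.9
[ 19 145 181] [ 19 147 185] [ 17 165 142] [ 25  71 107]
ring [293 180  27  27 558] rect [612.5 104.3] [50.8 51.2] 89.0 circ 613.1 104.2 26.3
cup [295 211  25  25 481] rect [551.5 104.9] [45.2 45.3] 89.1 circ 550.5 104.5 23.7
frame [288 242  39  30 158] rect [489.  104.9] [73.2 55.7] 89.0 circ 488.1 104.7 44.1
v1 [283 149   5  21  90] rect [675.6 144.3] [ 7.7 38.9] 89.0 circ 675.6 143.3 19.7
v2 [324 149   6  20  88] rect [675.3  65.4] [37.3  9.4] 2.1 circ 675.3 63.9 18.8
white [374 174  16  46 351] rect [603.6 -38.3] [28.7 88.3] 77.8 circ 602.9 -41.0 44.3
blue [378 220   6  23 129] rect [535.7 -38. ] [ 9.7 42.7] 88.1 circ 535.7 -38.0 21.9
stampblock 309 [563.5 267.5  45.3] [565.  269.6] [50.4 34.2] 68.1
stamp handle 131 [564.2 269.1  76.3] [564.2 269.2] [22.9 22.9] 88.0
glue 136 [447.  283.5 110. ] [447.4 283.5] [21.3 21.5] 88.5
spool 164 [564.7 366.6  60. ] [564.5 366.3] [27.1 26.9] 29.0
cup 164 [552.3 104.9  79.2] [551.6 104.9] [45.3 45.6] 88.4
v 176 [676.8 102.5  67.8] [676.2 103.6] [89.  41.4] 89.1
caddyrim 2476 [573.6 104.2  46. ] [582.7 104.6] [122.  261.4] 89.7
```

```bash
python3 - <<'E'
from h import *
d=load('top0');hsv=cv2.cvtColor(d['color'],cv2.COLOR_RGB2HSV).astype(int);H,S,V=[hsv[...,i] for i in range(3)]
W=((S<40)&(V>200))|((H>105)&(H<128)&(S>150))
m=np.zeros(W.shape,np.uint8);m[165:252,374:388]=W[165:252,374:388]
n,l,s,ce=cv2.connectedComponentsWithStats(m);i=1+np.argmax(s[1:,4]);print(s[i])
v,u=np.nonzero(l==i);p=np.array([ray(d,a,b,53)[:2] for a,b in zip(u,v)],np.float32)
r=cv2.minAreaRect(p);print(r); f=cv2.fitLine(p,cv2.DIST_L2,0,.01,.01).ravel();print(f,np.degrees(np.arctan2(f[1],f[0])))
b=(np.abs(u-380)<8)&(v>=0)
e=arm.get_image('scene');P=cloud(load('scene0'))
def reg(n,cx,cy,rr,z0,z1):
    q=P.reshape(-1,3);q=q[(np.hypot(q[:,0]-cx,q[:,1]-cy)<rr)&(q[:,2]>z0)&(q[:,2]<z1)]
    r=cv2.minAreaRect(q[:,:2].astype(np.float32));print(n,len(q),np.round(r[0],1),np.round(r[1],1),round(r[2],1),q[:,2].max().round(1))
reg('spooltop',565,366,25,56,64);reg('gluetop',447,283,25,107,115);reg('handletop',564,269,25,75,82)
reg('marker',590,-38,20,56,70);reg('cup',551,105,40,77,85);reg('rim',583,105,150,44,48.5)
E
```

```text
[378 174   6  45 269]
((603.8909912109375, -40.30718994140625), (9.768549919128418, 86.3423080444336), 88.09252166748047)
[ 9.9946189e-01 -3.2802194e-02  6.0363348e+02 -4.0261486e+01] -1.8797644
spooltop 130 [561.9 368. ] [26.1 27.1] 49.0 62.4
gluetop 107 [444.6 284.4] [21.5 21.9] 59.2 112.1
handletop 53 [561.7 269.6] [18.8 17.3] 5.1 80.2
marker 51 [590.3 -36.9] [11.2 37.3] 83.9 60.8
cup 98 [549.6 105.5] [45.6 46.7] 13.0 81.4
rim 819 [578.4 107.1] [269.8 253. ] 40.5 48.5
```

Request:
apply_moves(
  plan=[0,0.37,-0.628,0,17.7,0,0.37,-0.628,0,17.7,0,0.37,-0.628,0,17.7,0,0.37,-0.628,0,17.7,0,0.37,-0.628,0,17.7,0,0.37,-0.628,0,17.7,0,0.37,-0.628,0,17.7,0,0.37,-0.628,0,17.7],
)

```text
clock: 0.82
position: [379.6, 299.4, 231.3]
ee_rot: [1.0, -0.017, -0.0, -0.0]
contact_force: [0.3, 0.4, 1.0]
gripper_width: 42.3
```

Request:
apply_moves(
  plan=[0,0.2,-0.338,0,0,0,0.2,-0.338,0,0,0,0.2,-0.338,0,0,0,0.2,-0.338,0,0,0,0.2,-0.338,0,0,0,0.2,-0.338,0,0,0,0.2,-0.338,0,0,0,0.2,-0.338,0,0],
)

```text
clock: 1.48
position: [549.5, 12.5, 231.2]
ee_rot: [1.0, -0.017, -0.0, -0.0]
contact_force: [0.9, 0.6, 0.9]
gripper_width: 42.7
```

```bash
python3 - <<'E'
from h import *
s=arm.read_state();print(s['position'],s['joint_vel'].round(3),s['joints'].round(2))
E
```

```text
[549.51379517  12.52607548 231.23310301] [-0.947  0.403  0.545  0.001 -0.135  0.942] [ 0.32  0.26 -0.18 -0.   -1.14  1.22]
```

Request:
apply_moves(
  plan=[0,0.0305,-0.0515,0,0,0,0.0305,-0.0515,0,0,0,0.0305,-0.0515,-0.03,0,0,0.0305,-0.0515,-0.07,0,0,0.0305,-0.0515,-0.11,0,0,0.0305,-0.0515,-0.12,0,0,0.0305,-0.0515,-0.12,0],
)

```text
clock: 2.07
position: [577.1, -37.4, 107.9]
ee_rot: [1.0, -0.017, -0.004, 0.001]
contact_force: [0.0, 0.2, 0.5]
gripper_width: 42.7
```

```bash
python3 - <<'E'
from h import *
s=arm.read_state();print(s['position'],s['contact_force'])
d=shot('top','t1');cv2.imwrite('pics/t1c.png',cv2.resize(d['color'][120:270,320:440,::-1],None,fx=4,fy=4))
d=shot('scene','s1');cv2.imwrite('pics/s1c.png',cv2.resize(d['color'][110:260,270:420,::-1],None,fx=4,fy=4))
E
```

```text
[577.0841615  -37.44514189 107.87557716] [0.0210261  0.24642906 0.53212959]
```

View pics/s1c.png

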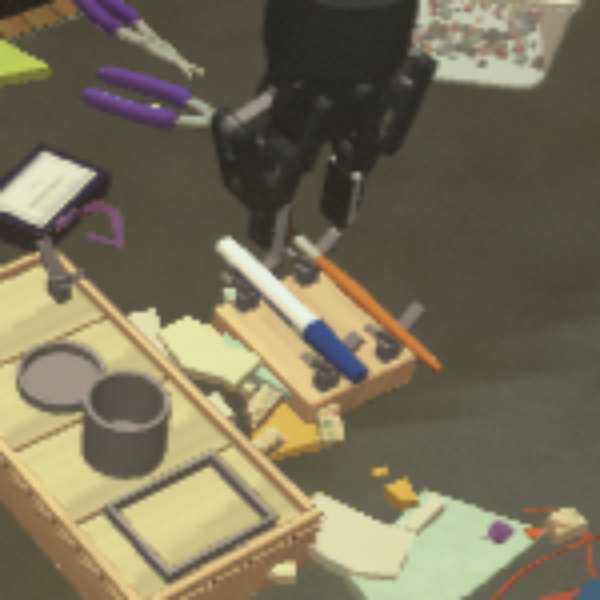

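View pics/t1c.png

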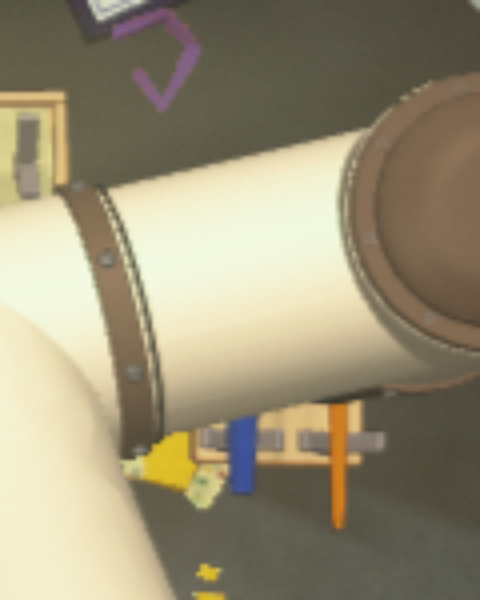

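The scene crop shows the open gripper above the pen rest, with the marker (crop 290,305) between the fingers' lines. The top view is blocked by the arm. I let it settle and check the pose error.

Request:
apply_moves(
  plan=[0,0,0,0,0,0,0,0,0,0],
)

```text
clock: 2.33
position: [581.2, -36.5, 114.0]
ee_rot: [1.0, -0.017, 0.003, -0.0]
contact_force: [-0.3, -0.3, -0.6]
gripper_width: 42.5
```

Request:
apply_moves(
  plan=[0,0,0,0,0,0,0,0,0,0],
)

```text
clock: 2.5
position: [580.2, -36.7, 112.8]
ee_rot: [1.0, -0.017, 0.001, -0.0]
contact_force: [-0.2, -0.1, 0.5]
gripper_width: 42.7
```

Request:
apply_moves(
  plan=[0,0,0,0,0,0,0,0,0,0],
)

```text
clock: 2.67
position: [579.6, -36.9, 111.8]
ee_rot: [1.0, -0.017, 0.0, -0.0]
contact_force: [0.0, -0.3, 0.5]
gripper_width: 42.5
```

Request:
apply_moves(
  plan=[0,0,-0.002,-0.03,0,0,0,-0.002,-0.06,0,0,0,-0.002,-0.077,0,0,0,-0.002,-0.077,0,0,0,-0.002,-0.077,0,0,0,-0.002,-0.077,0,0,0,-0.002,-0.077,0],
)

```text
clock: 3.25
position: [580.9, -38.7, 36.0]
ee_rot: [1.0, -0.017, 0.002, -0.0]
contact_force: [0.1, 1.3, -0.1]
gripper_width: 42.5
```

```bash
python3 - <<'E'
from h import *
d=shot('scene','s2');cv2.imwrite('pics/s2c.png',cv2.resize(d['color'][130:240,290:400,::-1],None,fx=5,fy=5))
E
```

```text
(no output)
```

View pics/s2c.png

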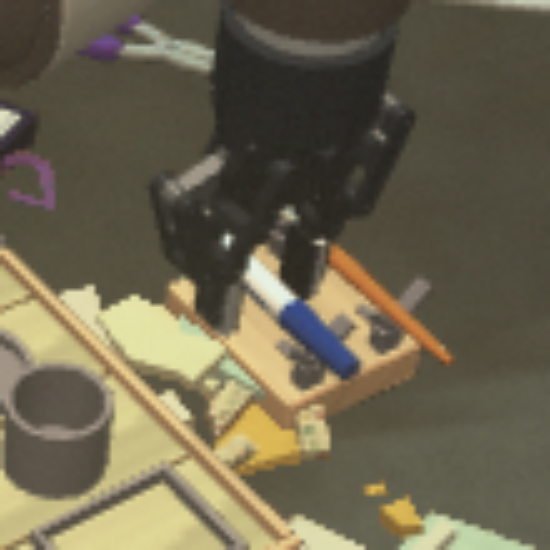

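The fingers straddle the marker (crop 270,285) and stay clear of the brush, so I close.

Request:
apply_moves(
  plan=[1,0,0,0,0,1,0,0,0,0,1,0,0,0,0,1,0,0,0,0,1,0,0,0,0,1,0,0,0,0],
)

```text
clock: 3.8
position: [580.0, -38.8, 35.1]
ee_rot: [1.0, -0.017, 0.001, -0.0]
contact_force: [-0.5, 0.7, 5.4]
gripper_width: 13.7
```

Request:
apply_moves(
  plan=[1,0,0,0.01,0,1,0,0,0.03,0,1,0,0,0.07,0,1,0,0,0.11,0,1,0,0,0.11,0,1,0,0,0.11,0],
)

```text
clock: 4.3
position: [581.0, -38.7, 147.6]
ee_rot: [1.0, -0.017, 0.003, -0.001]
contact_force: [0.0, -0.6, -0.5]
gripper_width: 13.8
```

```bash
python3 - <<'E'
from h import *
d=shot('scene','s3');cv2.imwrite('pics/s3c.png',cv2.resize(d['color'][90:240,270:420,::-1],None,fx=4,fy=4))
E
```

```text
(no output)
```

View pics/s3c.png

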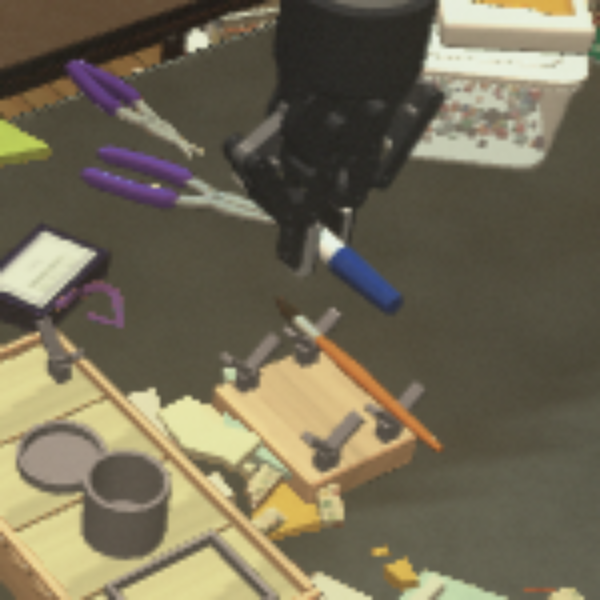

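Marker is held (crop 360,275), level, and the brush is undisturbed. On to the V insert.

Request:
apply_moves(
  plan=[1,0.094,0.143,0,-88,1,0.094,0.143,0,-88,1,0.094,0.143,0,-88,1,0.094,0.143,0,-88,1,0.094,0.143,0,-88,1,0.094,0.143,0,-88,1,0.094,0.143,0,-88,1,0.094,0.143,0,-88],
)

```text
clock: 5.02
position: [672.4, 104.2, 141.5]
ee_rot: [0.868, -0.497, -0.002, 0.002]
contact_force: [0.5, 0.4, -0.3]
gripper_width: 14.0
```

Request:
apply_moves(
  plan=[1,0,0,0,-31,1,0,0,0,-31,1,0,0,0,-31,1,0,0,0,-31,1,0,0,0,-31,1,0,0,0,-31,1,0,0,0,-31],
)

```text
clock: 5.6
position: [672.7, 103.8, 142.5]
ee_rot: [-0.706, 0.708, 0.001, -0.001]
contact_force: [0.3, -0.2, 0.5]
gripper_width: 13.8
```

```bash
cat > st.py <<'E'
from h import *
s=arm.read_state();q=s['ee_rot'];print(s['position'].round(1),'jaw',np.degrees(2*np.arctan2(q[1],q[0]))-90+180,s['gripper_width'].round(1),s['contact_force'].round(1),s['joints'].round(2),s['clock'])
E
python3 st.py
python3 - <<'E'
from h import *
d=shot('scene','s4');cv2.imwrite('pics/s4c.png',cv2.resize(d['color'][90:290,220:420,::-1],None,fx=3,fy=3))
d=shot('top','t4')
E
```

```text
Traceback (most recent call last):
  File "st.py", line 2, in <module>
    s=arm.read_state();q=s['ee_rot'];print(s['position'].round(1),'jaw',np.degrees(2*np.arctan2(q[1],q[0]))-90+180,s['gripper_width'].round(1),s['contact_force'].round(1),s['joints'].round(2),s['clock'])
                                                                                                                   ^^^^^^^^^^^^^^^^^^^^^^^^
AttributeError: 'float' object has no attribute 'round'
```

View pics/s4c.png

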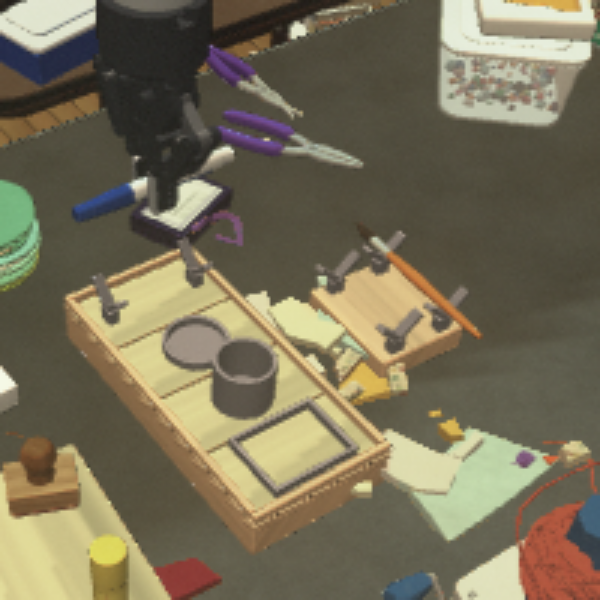

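View pics/t4.png

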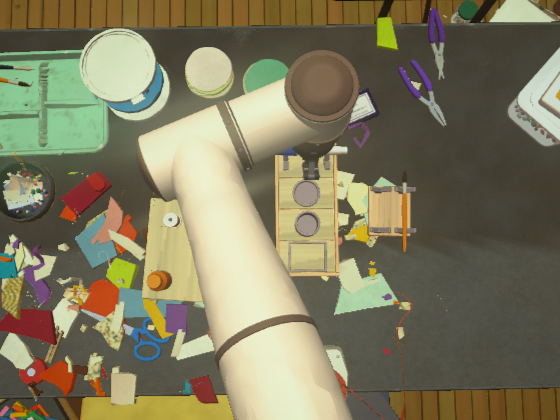

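The marker is held level above the V insert, blue end at crop (75,213) and white end at (232,152). I check its midpoint.

```bash
sed -i "s/s\['gripper_width'\].round(1)/s['gripper_width']/" st.py; python3 st.py; python3 - <<'E'
from h import *
d=load('s4')if 0 else load('s4')
a=ray(d,220+75/3,90+213/3,161);b=ray(d,220+232/3,90+154/3,161);print(a,b,(a+b)/2,np.linalg.norm(a-b),np.degrees(np.arctan2(*(a-b)[1::-1])))
E
```

```text
[673.  103.9 143.3] jaw 359.81271875146825 13.596984821355125 [-0.2 -0.6 -0.4] [ 0.39  0.54  0.04 -0.   -1.07 -0.39] 5.7
[669.91084634 171.69121003 161.        ] [665.80010041  37.86178296 161.        ] [667.85547337 104.7764965  161.        ] 133.89254566445373 88.2406383497107
```

Request:
apply_moves(
  plan=[1,0.0015,0.0005,-0.03,0,1,0.0015,0.0005,-0.06,0,1,0.0015,0.0005,-0.08,0,1,0.0015,0.0005,-0.087,0,1,0.0015,0.0005,-0.087,0,1,0.0015,0.0005,-0.087,0,1,0.0015,0.0005,-0.087,0,1,0.0015,0.0005,-0.087,0],
)

```text
clock: 6.37
position: [675.9, 104.9, 59.0]
ee_rot: [-0.706, 0.708, -0.001, 0.001]
contact_force: [-0.5, 0.0, -0.3]
gripper_width: 13.4
```

```bash
python3 st.py; python3 - <<'E'
from h import *
d=shot('scene','s5');cv2.imwrite('pics/s5c.png',cv2.resize(d['color'][130:230,230:330,::-1],None,fx=6,fy=6))
E
```

```text
[675.9 104.9  59. ] jaw 359.77831736583755 13.38596722361803 [-0.5  0.  -0.3] [ 0.39  0.63 -0.04  0.   -0.9  -0.39] 6.3667
```

View pics/s5c.png

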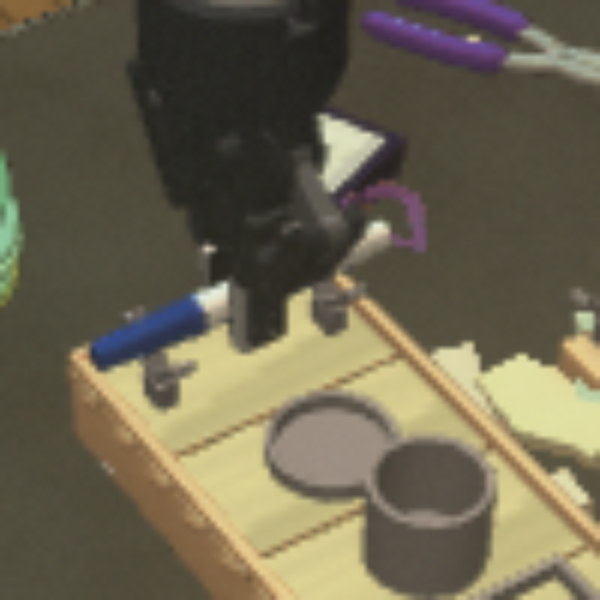

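The marker is above both notches, near (150,345) and (335,290) in the crop. I lower it to contact.

Request:
apply_moves(
  plan=[1,0,0,-0.003,0,1,0,0,-0.005,0,1,0,0,-0.005,0,1,0,0,-0.005,0,1,0,0,-0.005,0,1,0,0,-0.005,0],
)

```text
clock: 6.92
position: [675.0, 104.6, 52.3]
ee_rot: [-0.706, 0.709, 0.0, -0.0]
contact_force: [-0.1, -0.8, -0.8]
gripper_width: 13.7
```

```bash
python3 st.py
```

```text
[675.  104.6  52.3] jaw 359.76156646078914 13.668851518306644 [-0.1 -0.8 -0.8] [ 0.39  0.64 -0.04 -0.   -0.89 -0.39] 6.9167
```

Request:
apply_moves(
  plan=[1,0,0,-0.001,0,1,0,0,-0.002,0,1,0,0,-0.002,0,1,0,0,-0.002,0,1,0,0,-0.002,0],
)

```text
clock: 7.33
position: [675.7, 104.6, 51.2]
ee_rot: [-0.706, 0.708, -0.001, 0.001]
contact_force: [0.7, -1.1, 4.5]
gripper_width: 13.6
```

Request:
apply_moves(
  plan=[0.3,0,0,0,0,0.3,0,0,0,0,0.3,0,0,0,0,0.3,0,0,0,0,0.3,0,0,0.02,0,0.3,0,0,0.05,0,0.3,0,0,0.09,0,0.3,0,0,0.13,0],
)

```text
clock: 8.0
position: [674.0, 104.3, 180.2]
ee_rot: [-0.706, 0.709, 0.001, -0.002]
contact_force: [1.5, 0.5, -0.1]
gripper_width: 29.9
```

```bash
python3 st.py; python3 - <<'E'
from h import *
d=shot('scene','s6');cv2.imwrite('pics/s6c.png',cv2.resize(d['color'][110:250,220:360,::-1],None,fx=4,fy=4))
E
```

```text
[674.  104.3 180.2] jaw 359.7587564796934 29.900317047816337 [ 1.5  0.5 -0.1] [ 0.39  0.52  0.09 -0.   -1.15 -0.39] 8.0
```

View pics/s6c.png

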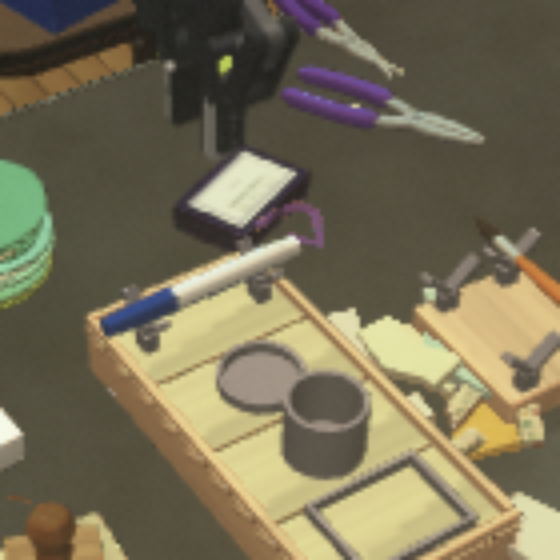

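The marker rests in both V notches (crop 200,285). Now the spool.

Request:
apply_moves(
  plan=[-0.5,-0.111,0.2635,0,90,-0.5,-0.111,0.2635,0,90,-0.5,-0.111,0.2635,0,90,-0.5,-0.111,0.2635,0,90,-0.5,-0.111,0.2635,0,90,-0.5,-0.111,0.2635,0,90,-0.5,-0.111,0.2635,0,90,-0.5,-0.111,0.2635,0,90],
)

```text
clock: 8.72
position: [561.2, 373.9, 179.5]
ee_rot: [0.961, -0.277, -0.0, -0.0]
contact_force: [0.6, -0.7, 0.3]
gripper_width: 64.1
```

```bash
python3 st.py
```

```text
[561.2 373.9 179.5] jaw 57.79748207415592 64.05726900069361 [ 0.6 -0.7  0.3] [ 0.83  0.5   0.07 -0.   -1.13  0.18] 8.7167
```

Request:
apply_moves(
  plan=[-0.5,0,0,0,32,-0.5,0,0,0,32,-0.5,0,0,0,32,-0.5,0,0,-0.03,32,-0.5,0,0,-0.06,32,-0.5,0,0,-0.07,32,-0.5,0,0,-0.07,32,-0.5,0,0,-0.07,32],
)

```text
clock: 9.38
position: [564.3, 368.1, 110.3]
ee_rot: [1.0, -0.009, 0.0, 0.0]
contact_force: [1.0, -0.1, 0.6]
gripper_width: 64.1
```

```bash
python3 st.py; python3 - <<'E'
from h import *
d=shot('scene','s7');cv2.imwrite('pics/s7c.png',cv2.resize(d['color'][180:320,140:280,::-1],None,fx=4,fy=4))
E
python3 st.py
```

```text
[564.3 368.1 110.3] jaw 89.00351152454907 64.14205873678003 [ 1.  -0.1  0.6] [ 0.82  0.56 -0.02  0.   -0.99  0.74] 9.3833
[564.9 368.6 111.6] jaw 89.02334493477731 64.0649073395198 [0.4 0.1 0.2] [ 0.82  0.56 -0.01  0.   -0.99  0.74] 9.4333
```

View pics/s7c.png

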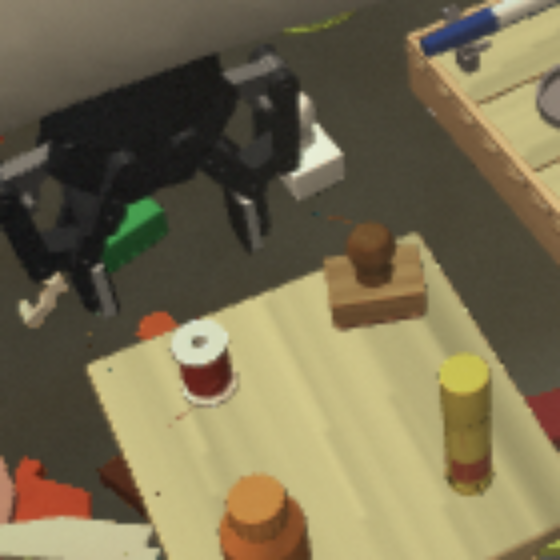

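The fingers (crop 105,290 and 250,225) straddle the line above the spool (200,345). I descend.

Request:
apply_moves(
  plan=[-0.5,-0.001,-0.001,-0.03,0,-0.5,-0.001,-0.001,-0.06,0,-0.5,-0.001,-0.001,-0.075,0,-0.5,-0.001,-0.001,-0.075,0,-0.5,-0.001,-0.001,-0.075,0,-0.5,-0.001,-0.001,-0.075,0],
)

```text
clock: 9.93
position: [564.6, 368.4, 38.1]
ee_rot: [1.0, -0.008, 0.002, -0.002]
contact_force: [-0.3, 0.5, 0.2]
gripper_width: 64.2
```

```bash
python3 - <<'E'
from h import *
d=shot('scene','s8');cv2.imwrite('pics/s8c.png',cv2.resize(d['color'][200:320,140:260,::-1],None,fx=4,fy=4))
E
python3 st.py
```

```text
[564.5 368.4  38.2] jaw 89.07322225774554 64.07414733875399 [ 0.  -0.   0.4] [ 0.82  0.64 -0.08  0.   -0.84  0.74] 9.9833
```

View pics/s8c.png

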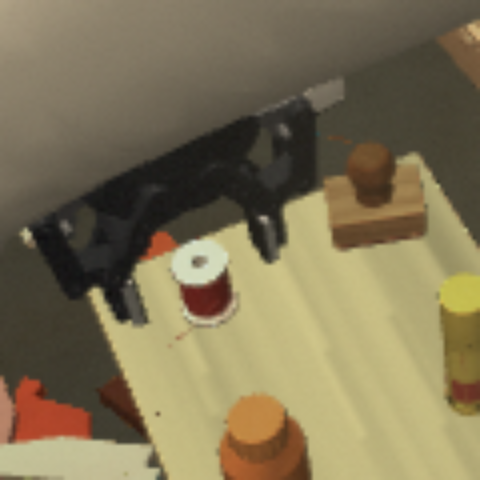

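Request:
apply_moves(
  plan=[1,-0.001,-0.001,-0.001,0,1,-0.001,-0.001,-0.001,0,1,-0.001,-0.001,-0.001,0,1,-0.001,-0.001,-0.001,0,1,-0.001,-0.001,-0.001,0,1,-0.001,-0.001,-0.001,0,1,-0.001,-0.001,-0.001,0,1,-0.001,-0.001,-0.001,0],
)

```text
clock: 10.65
position: [562.6, 366.5, 35.6]
ee_rot: [1.0, -0.008, 0.001, -0.0]
contact_force: [-2.1, -0.5, 5.7]
gripper_width: 26.4
```

```bash
python3 st.py
```

```text
[562.6 366.5  35.6] jaw 89.0838434892161 26.422231423736715 [-2.1 -0.5  5.7] [ 0.82  0.64 -0.09  0.   -0.84  0.74] 10.65
```

Request:
apply_moves(
  plan=[1,0,0,0.01,0,1,0,0,0.03,0,1,0,0,0.07,0,1,0,0,0.11,0,1,0,0,0.12,0,1,0,0,0.12,0,1,0,0,0.12,0],
)

```text
clock: 11.23
position: [561.9, 366.2, 155.3]
ee_rot: [1.0, -0.008, 0.0, -0.001]
contact_force: [-0.4, -0.3, -1.5]
gripper_width: 26.2
```

```bash
python3 - <<'E'
from h import *
d=shot('scene','s9');cv2.imwrite('pics/s9c.png',cv2.resize(d['color'][140:320,100:280,::-1],None,fx=3,fy=3))
E
python3 st.py
```

```text
[561.3 365.7 153.7] jaw 89.0309195236833 26.2374765663978 [-0.3 -1.  -1.1] [ 0.82  0.52  0.02 -0.   -1.08  0.74] 11.2833
```

View pics/s9c.png

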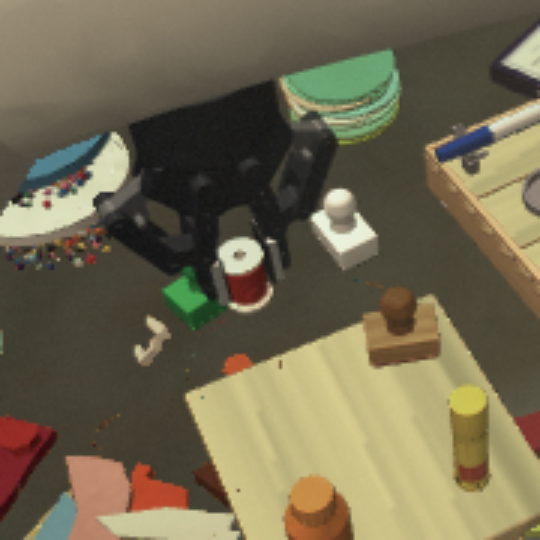

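The spool is held upright (crop 242,270). I move it to the ring.

Request:
apply_moves(
  plan=[1,0.05,-0.261,0,1,1,0.05,-0.261,0,1,1,0.05,-0.261,0,1,1,0.05,-0.261,0,1,1,0.05,-0.261,0,1,1,0.05,-0.261,0,1,1,0.05,-0.261,0,1,1,0.05,-0.261,0,1],
)

```text
clock: 11.95
position: [611.2, 100.7, 152.1]
ee_rot: [1.0, -0.002, -0.002, 0.001]
contact_force: [-0.4, 0.1, -0.3]
gripper_width: 26.2
```

Request:
apply_moves(
  plan=[1,0,0,-0.03,0,1,0,0,-0.05,0,1,0,0,-0.06,0,1,0,0,-0.06,0,1,0,0,-0.06,0,1,0,0,-0.06,0],
)

```text
clock: 12.45
position: [612.8, 105.8, 95.2]
ee_rot: [1.0, 0.001, 0.001, -0.0]
contact_force: [-0.5, 1.3, -0.1]
gripper_width: 26.0
```

```bash
python3 - <<'E'
from h import *
d=shot('scene','s10');cv2.imwrite('pics/s10c.png',cv2.resize(d['color'][110:250,220:360,::-1],None,fx=4,fy=4))
E
python3 st.py
```

```text
[612.9 105.8  95.6] jaw 90.11495796896072 26.406636869944233 [ 0.1  0.3 -0.2] [ 0.43  0.5  -0.17  0.   -0.89  1.14] 12.5
```

View pics/s10c.png

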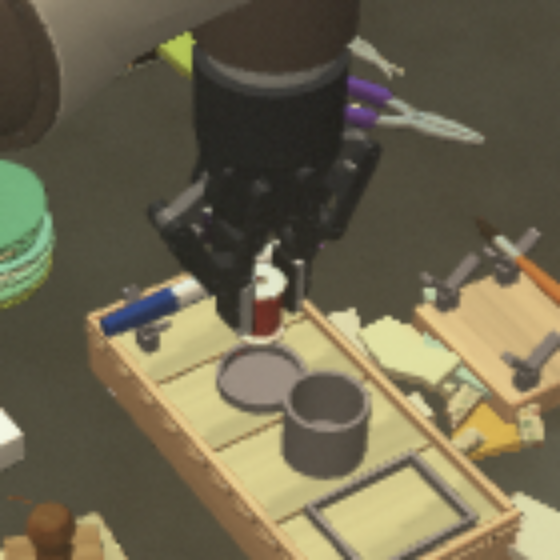

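```bash
python3 - <<'E'
from h import *
d=load('s10')
hs=cv2.cvtColor(d['color'],cv2.COLOR_RGB2HSV).astype(int)
m=((hs[...,0]>170)|(hs[...,0]<6))&(hs[...,1]>150)
v,u=np.nonzero(m[175:198,278:295]);print(u.mean()+278,v.mean()+175, u.min()+278,u.max()+278)
print('spool at z~95',ray(d,u.mean()+278,v.mean()+175,97))
print('ring rim centre',ray(d,220+260/4,110+375/4,49))
E
```

```text
285.57575757575756 188.78787878787878 283 288
spool at z~95 [607.23618201 108.11335226  97.        ]
ring rim centre [607.83959392 107.81195018  49.        ]
```

By the same camera the spool and ring centres agree to about 1 mm, so I lower it.

Request:
apply_moves(
  plan=[1,0,0,-0.02,0,1,0,0,-0.035,0,1,0,0,-0.039,0,1,0,0,-0.039,0,1,0,0,-0.039,0,1,0,0,-0.039,0,1,0,0,-0.039,0],
)

```text
clock: 13.08
position: [612.5, 105.3, 56.2]
ee_rot: [1.0, 0.001, 0.001, -0.0]
contact_force: [-0.2, 0.5, 0.9]
gripper_width: 26.3
```

```bash
python3 st.py
```

```text
[612.5 105.3  56.2] jaw 90.0643276444444 26.344445800513718 [-0.2  0.5  0.9] [ 0.43  0.55 -0.21  0.   -0.81  1.14] 13.0833
```

Request:
apply_moves(
  plan=[1,0,0,-0.001,0,1,0,0,-0.002,0,1,0,0,-0.002,0,1,0,0,-0.002,0],
)

```text
clock: 13.42
position: [612.6, 105.2, 55.1]
ee_rot: [1.0, 0.001, 0.001, -0.0]
contact_force: [-3.0, -0.1, 6.3]
gripper_width: 26.3
```

Request:
apply_moves(
  plan=[0,0,0,0,0,0,0,0,0,0,0,0,0,0,0,0,0,0,0,0,-0.2,0,0,0.02,0,-0.2,0,0,0.05,0,-0.2,0,0,0.09,0,-0.2,0,0,0.125,0],
)

```text
clock: 14.08
position: [611.9, 104.8, 179.6]
ee_rot: [1.0, 0.001, -0.0, 0.0]
contact_force: [1.2, -0.5, 0.7]
gripper_width: 51.0
```

```bash
python3 - <<'E'
from h import *
d=shot('scene','s11');cv2.imwrite('pics/s11c.png',cv2.resize(d['color'][110:250,220:360,::-1],None,fx=4,fy=4))
E
python3 st.py
```

```text
[616.4 105.8 188.6] jaw 90.1701973258648 51.22911272266719 [3.  0.9 6.4] [ 0.43  0.41 -0.07  0.   -1.08  1.14] 14.1333
```

View pics/s11c.png

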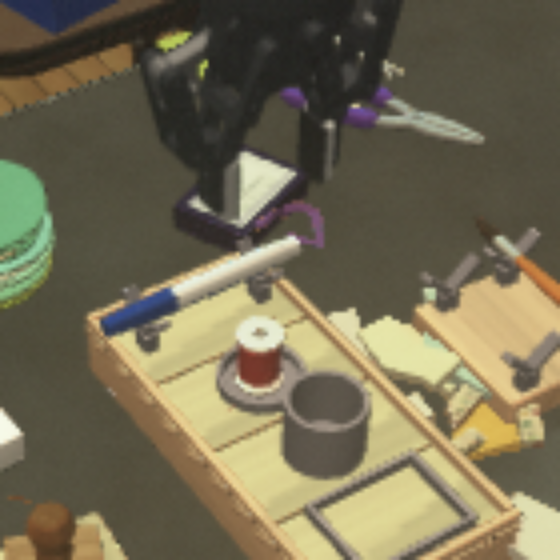

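The spool stands in the ring (crop 260,360) and the marker is unchanged. Next the stamp.

Request:
apply_moves(
  plan=[-0.5,-0.049,0.164,0,-21.5,-0.5,-0.049,0.164,0,-21.5,-0.5,-0.049,0.164,0,-21.5,-0.5,-0.049,0.164,0,-21.5,-0.5,-0.049,0.164,-0.02,-21.5,-0.5,-0.049,0.164,-0.04,-21.5,-0.5,-0.049,0.164,-0.04,-21.5,-0.5,-0.049,0.164,-0.04,-21.5],
)

```text
clock: 14.8
position: [562.4, 268.6, 137.1]
ee_rot: [0.983, -0.186, -0.001, 0.001]
contact_force: [-0.0, -1.0, 1.0]
gripper_width: 64.0
```

Request:
apply_moves(
  plan=[-0.5,0,0,0,0,-0.5,0,0,0,0,-0.5,0,0,0,0],
)

```text
clock: 15.05
position: [563.9, 268.8, 139.7]
ee_rot: [0.982, -0.186, 0.001, -0.001]
contact_force: [-0.1, -1.1, -0.0]
gripper_width: 63.9
```

```bash
python3 - <<'E'
from h import *
d=shot('scene','s12');cv2.imwrite('pics/s12c.png',cv2.resize(d['color'][160:300,160:300,::-1],None,fx=4,fy=4))
E
python3 st.py
```

```text
[563.7 268.8 139.5] jaw 68.50421238776669 63.936784551252515 [0.2 0.9 0.6] [ 0.7   0.46 -0.12  0.   -0.99  0.49] 15.1
```

View pics/s12c.png

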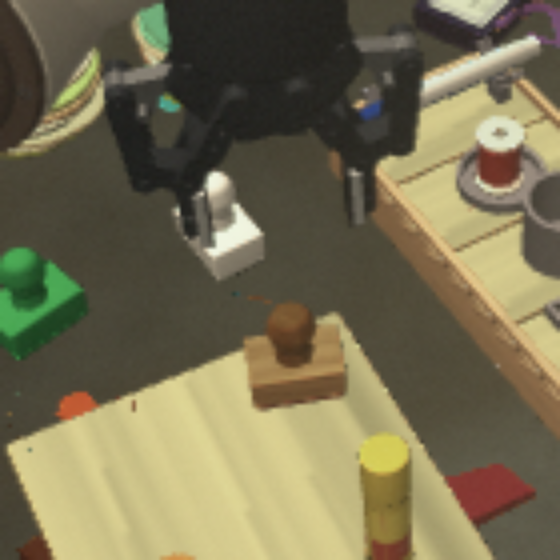

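Request:
apply_moves(
  plan=[-0.5,0,0.0005,-0.03,0,-0.5,0,0.0005,-0.06,0,-0.5,0,0.0005,-0.08,0,-0.5,0,0.0005,-0.09,0,-0.5,0,0.0005,-0.09,0,-0.5,0,0.0005,-0.09,0,-0.5,0,0.0005,-0.09,0],
)

```text
clock: 15.68
position: [564.3, 270.3, 50.1]
ee_rot: [0.983, -0.186, 0.001, -0.001]
contact_force: [0.2, 0.0, -0.6]
gripper_width: 64.2
```

```bash
python3 - <<'E'
from h import *
d=shot('scene','s13');cv2.imwrite('pics/s13c.png',cv2.resize(d['color'][190:290,180:280,::-1],None,fx=5,fy=5))
E
python3 st.py
```

```text
[564.2 270.3  50.3] jaw 68.57246048788207 63.85433393569233 [ 0.3 -1.1 -0.5] [ 0.71  0.56 -0.21  0.   -0.8   0.49] 15.7333
```

View pics/s13c.png

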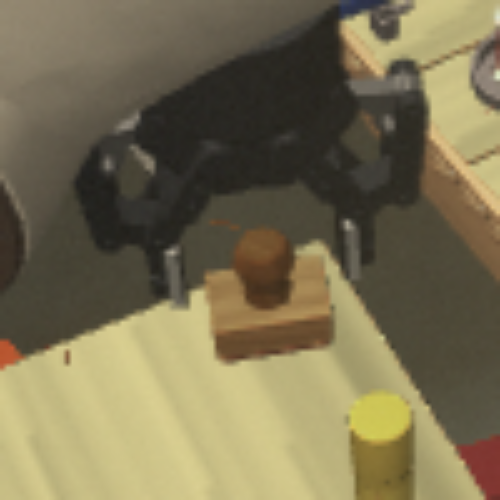

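The fingers (crop 175,275 and 350,250) bracket the handle (264,262). I close with a 1 mm correction.

Request:
apply_moves(
  plan=[1,-0.0005,-0.001,-0.0005,0,1,-0.0005,-0.001,-0.0005,0,1,-0.0005,-0.001,-0.0005,0,1,-0.0005,-0.001,-0.0005,0,1,-0.0005,-0.001,-0.0005,0,1,-0.0005,-0.001,-0.0005,0,1,-0.0005,-0.001,-0.0005,0,1,-0.0005,-0.001,-0.0005,0],
)

```text
clock: 16.4
position: [563.0, 268.9, 48.8]
ee_rot: [0.983, -0.186, 0.001, -0.0]
contact_force: [-1.2, -0.9, 4.5]
gripper_width: 23.2
```

```bash
python3 - <<'E'
from h import *
d=shot('scene','s14');cv2.imwrite('pics/s14c.png',cv2.resize(d['color'][190:290,180:280,::-1],None,fx=5,fy=5))
E
python3 st.py
```

```text
[563.  268.9  48.7] jaw 68.58483820169826 23.49893305442851 [-0.9 -0.2  5.5] [ 0.7   0.56 -0.21  0.   -0.8   0.49] 16.45
```

View pics/s14c.png

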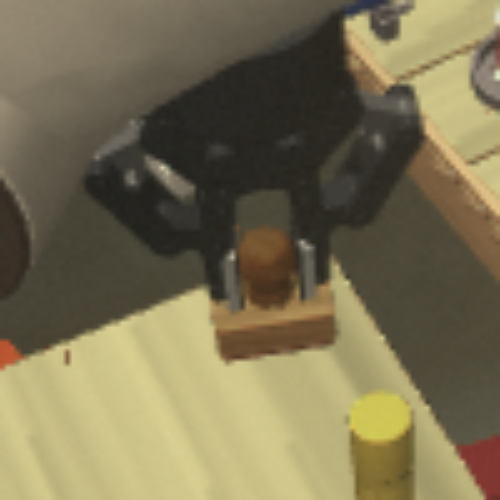

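Request:
apply_moves(
  plan=[1,0,0,0.01,0,1,0,0,0.03,0,1,0,0,0.07,0,1,0,0,0.1,0,1,0,0,0.1,0,1,0,0,0.1,0],
)

```text
clock: 16.95
position: [563.2, 269.2, 150.2]
ee_rot: [0.983, -0.186, 0.001, -0.002]
contact_force: [-1.1, -0.4, -2.1]
gripper_width: 23.2
```

```bash
python3 - <<'E'
from h import *
d=shot('scene','s15');cv2.imwrite('pics/s15c.png',cv2.resize(d['color'][150:290,160:300,::-1],None,fx=4,fy=4))
E
python3 st.py
```

```text
[562.1 268.5 148.1] jaw 68.52852481272689 23.57486223301063 [-0.3 -0.1 -2.2] [ 0.7   0.45 -0.11 -0.   -1.01  0.49] 17.0
```

View pics/s15c.png

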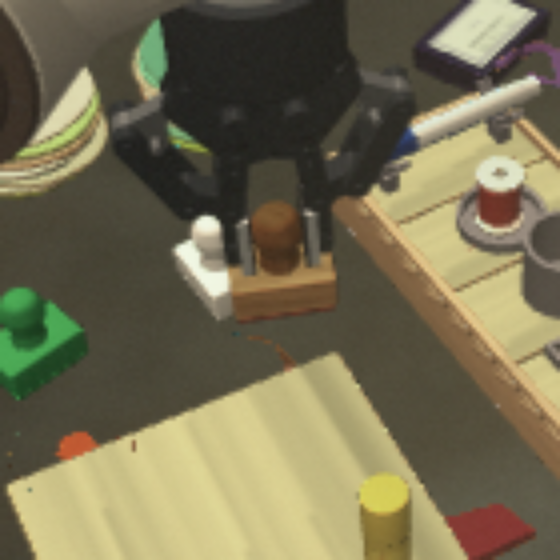

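Request:
apply_moves(
  plan=[1,-0.074,-0.164,0,21.5,1,-0.074,-0.164,0,21.5,1,-0.074,-0.164,0,21.5,1,-0.074,-0.164,0,21.5,1,-0.074,-0.164,0,21.5,1,-0.074,-0.164,-0.02,21.5,1,-0.074,-0.164,-0.04,21.5,1,-0.074,-0.164,-0.04,21.5],
)

```text
clock: 17.67
position: [484.9, 102.6, 103.5]
ee_rot: [1.0, -0.001, -0.005, 0.002]
contact_force: [-0.4, -0.1, -1.4]
gripper_width: 23.6
```

Request:
apply_moves(
  plan=[1,0,0,0,0,1,0,0,0,0,1,0,0,0,0],
)

```text
clock: 17.92
position: [489.1, 105.1, 108.4]
ee_rot: [1.0, 0.001, 0.001, -0.0]
contact_force: [-0.7, -0.6, -1.0]
gripper_width: 23.6
```

```bash
python3 - <<'E'
from h import *
d=shot('scene','s16');cv2.imwrite('pics/s16c.png',cv2.resize(d['color'][150:290,240:380,::-1],None,fx=4,fy=4))
E
python3 st.py
```

```text
[489.1 105.1 108.5] jaw 90.09049836937012 23.278869928456924 [-0.3 -0.7 -0.1] [ 0.54  0.31 -0.46  0.   -0.8   1.04] 17.9667
```

View pics/s16c.png

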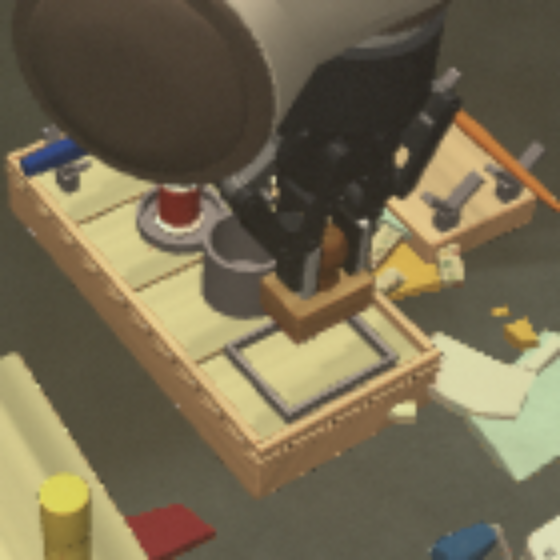

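The stamp's edges run parallel to the frame and it sits above the frame's middle. I lower it.

Request:
apply_moves(
  plan=[1,0,0,-0.02,0,1,0,0,-0.035,0,1,0,0,-0.039,0,1,0,0,-0.039,0,1,0,0,-0.039,0,1,0,0,-0.039,0,1,0,0,-0.039,0],
)

```text
clock: 18.55
position: [489.0, 104.9, 69.6]
ee_rot: [1.0, 0.001, 0.001, -0.0]
contact_force: [1.2, 0.2, -0.4]
gripper_width: 23.4
```

Request:
apply_moves(
  plan=[1,0,0,-0.001,0,1,0,0,-0.001,0,1,0,0,-0.001,0],
)

```text
clock: 18.8
position: [488.5, 104.5, 67.9]
ee_rot: [1.0, 0.0, 0.0, -0.0]
contact_force: [0.0, 0.0, -0.1]
gripper_width: 23.4
```

```bash
python3 - <<'E'
from h import *
d=shot('scene','s17');cv2.imwrite('pics/s17c.png',cv2.resize(d['color'][150:290,240:380,::-1],None,fx=4,fy=4))
E
python3 st.py
```

```text
[488.5 104.6  67.9] jaw 90.05934382772416 23.64513541505623 [ 0.4 -0.   0.2] [ 0.54  0.36 -0.51  0.   -0.7   1.04] 18.85
```

View pics/s17c.png

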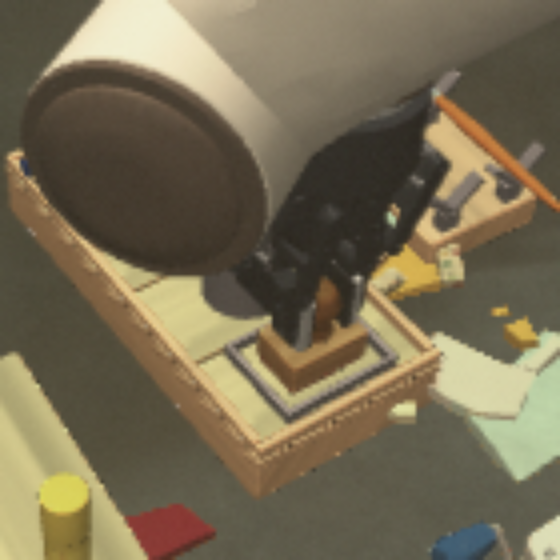

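Request:
apply_moves(
  plan=[1,0,0,-0.001,0,1,0,0,-0.001,0,1,0,0,-0.001,0],
)

```text
clock: 19.1
position: [488.6, 104.6, 67.7]
ee_rot: [1.0, 0.001, 0.0, 0.0]
contact_force: [-2.3, 0.6, 6.4]
gripper_width: 23.6
```

Request:
apply_moves(
  plan=[0,0,0,0,0,0,0,0,0,0,0,0,0,0,0,0,0,0,0,0,-0.2,0,0,0.02,0,-0.2,0,0,0.05,0,-0.2,0,0,0.09,0,-0.2,0,0,0.125,0],
)

```text
clock: 19.77
position: [488.3, 104.3, 193.3]
ee_rot: [1.0, 0.001, -0.0, 0.0]
contact_force: [0.5, -0.1, 0.1]
gripper_width: 51.2
```

Request:
apply_moves(
  plan=[-0.5,-0.043,0.179,-0.02,0,-0.5,-0.043,0.179,-0.02,0,-0.5,-0.043,0.179,-0.02,0,-0.5,-0.043,0.179,-0.02,0,-0.5,-0.043,0.179,-0.02,0,-0.5,-0.043,0.179,-0.02,0,-0.5,-0.043,0.179,-0.02,0,-0.5,-0.043,0.179,-0.02,0],
)

```text
clock: 20.43
position: [445.4, 282.9, 171.6]
ee_rot: [1.0, 0.0, -0.0, 0.0]
contact_force: [-0.0, -0.6, -0.1]
gripper_width: 64.3
```

```bash
python3 - <<'E'
from h import *
d=shot('scene','s18');cv2.imwrite('pics/s18c.png',cv2.resize(d['color'][140:340,200:400,::-1],None,fx=3,fy=3))
E
python3 st.py
```

```text
[445.6 282.6 171.8] jaw 90.00259876345346 64.08368820241616 [0.5 0.4 0.2] [ 0.87  0.27 -0.32  0.   -0.98  0.7 ] 20.4833
```

View pics/s18c.png

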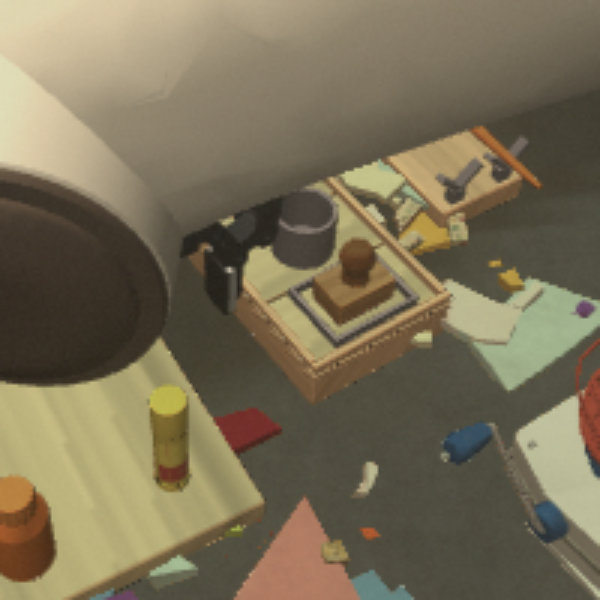

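The stamp sits inside the frame (crop 352,285), lined up with it. Now the glue stick, descending to TCP z of about 72.

Request:
apply_moves(
  plan=[-0.5,0.0005,0.001,-0.03,0,-0.5,0.0005,0.001,-0.06,0,-0.5,0.0005,0.001,-0.085,0,-0.5,0.0005,0.001,-0.1,0,-0.5,0.0005,0.001,-0.1,0,-0.5,0.0005,0.001,-0.1,0,-0.5,0.0005,0.001,-0.1,0],
)

```text
clock: 21.07
position: [447.1, 284.6, 73.1]
ee_rot: [1.0, 0.0, 0.001, -0.001]
contact_force: [0.1, 0.4, -0.3]
gripper_width: 63.9
```

```bash
python3 - <<'E'
from h import *
d=shot('scene','s19');cv2.imwrite('pics/s19c.png',cv2.resize(d['color'][200:360,180:340,::-1],None,fx=3.5,fy=3.5))
E
python3 st.py
```

```text
[447.1 284.9  73.4] jaw 90.02540998690024 64.38328883300319 [-0.5  0.8  0.5] [ 0.87  0.4  -0.43  0.   -0.74  0.7 ] 21.1167
```

View pics/s19c.png

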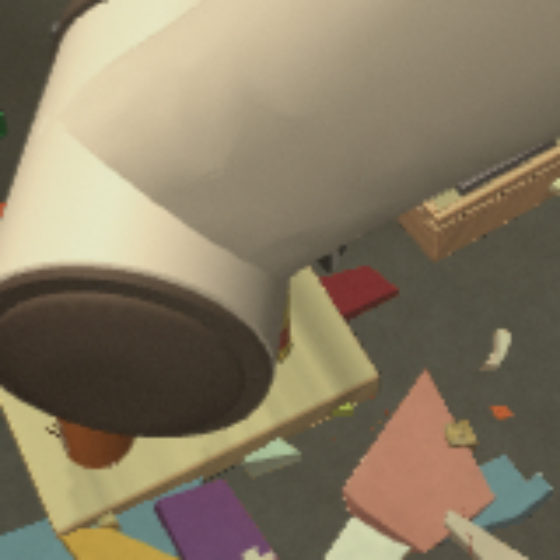

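The arm hides the grasp here; there is no contact force and the pose is on target. I close.

Request:
apply_moves(
  plan=[1,-0.0005,-0.0005,-0.0005,0,1,-0.0005,-0.0005,-0.0005,0,1,-0.0005,-0.0005,-0.0005,0,1,-0.0005,-0.0005,-0.0005,0,1,-0.0005,-0.0005,-0.0005,0,1,-0.0005,-0.0005,-0.0005,0,1,-0.0005,-0.0005,-0.0005,0,1,-0.0005,-0.0005,-0.0005,0],
)

```text
clock: 21.78
position: [445.9, 284.4, 72.2]
ee_rot: [1.0, 0.001, 0.001, -0.0]
contact_force: [-0.3, -1.5, 5.4]
gripper_width: 21.9
```

```bash
python3 st.py
```

```text
[445.9 284.4  72.2] jaw 90.09107148428471 21.86217370228751 [-0.3 -1.5  5.4] [ 0.87  0.4  -0.43  0.   -0.74  0.7 ] 21.7833
```

Request:
apply_moves(
  plan=[1,0,0,0.01,0,1,0,0,0.03,0,1,0,0,0.07,0,1,0,0,0.11,0,1,0,0,0.12,0,1,0,0,0.12,0,1,0,0,0.12,0],
)

```text
clock: 22.37
position: [445.2, 284.1, 191.8]
ee_rot: [1.0, 0.0, 0.0, -0.001]
contact_force: [-0.0, -0.2, -0.8]
gripper_width: 21.5
```

Request:
apply_moves(
  plan=[1,0.105,-0.179,0,0,1,0.105,-0.179,0,0,1,0.105,-0.179,0,0,1,0.105,-0.179,0,0,1,0.105,-0.179,0,0,1,0.105,-0.179,0,0,1,0.105,-0.179,0,0,1,0.105,-0.179,0,0],
)

```text
clock: 23.03
position: [549.5, 104.5, 189.4]
ee_rot: [1.0, -0.0, -0.002, 0.001]
contact_force: [-0.5, -0.8, -1.0]
gripper_width: 21.8
```

```bash
python3 st.py; python3 - <<'E'
from h import *
d=shot('scene','s20');cv2.imwrite('pics/s20c.png',cv2.resize(d['color'][100:300,200:400,::-1],None,fx=3,fy=3))
E
python3 st.py
```

```text
[549.5 104.5 189.4] jaw 89.98756350690623 21.80718176914771 [-0.5 -0.8 -1. ] [ 0.48  0.31 -0.21 -0.   -1.05  1.09] 23.0333
[549.6 105.2 189.9] jaw 90.07400177367656 22.03532144403822 [ 0.4  0.  -0.8] [ 0.48  0.31 -0.21 -0.   -1.05  1.09] 23.0833
```

View pics/s20c.png

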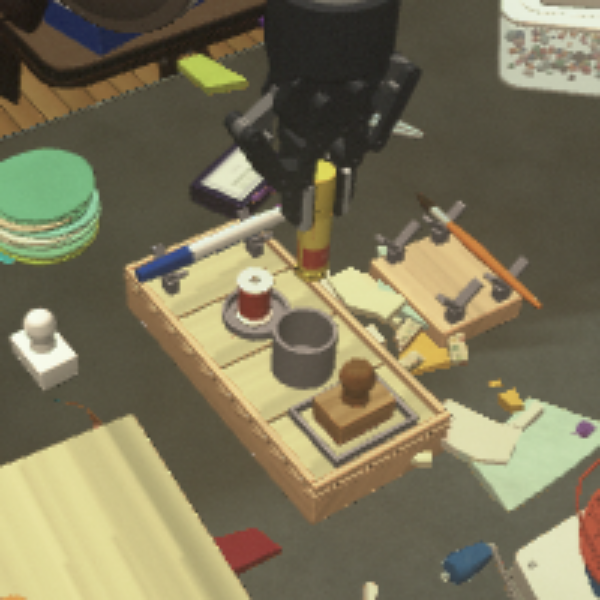

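```bash
python3 - <<'E'
from h import *
d=load('s20')
print(ray(d,200+313/3,100+271/3,139.7),ray(d,200+305/3,100+333/3,80))
a=cv2.resize(d['color'][145:235,270:330,::-1],None,fx=6,fy=6,interpolation=cv2.INTER_CUBIC);cv2.imwrite('pics/s20d.png',a)
E
```

```text
[545.72142516 104.86913144 139.7       ] [545.3190011  107.83890848  80.        ]
```

View pics/s20d.png

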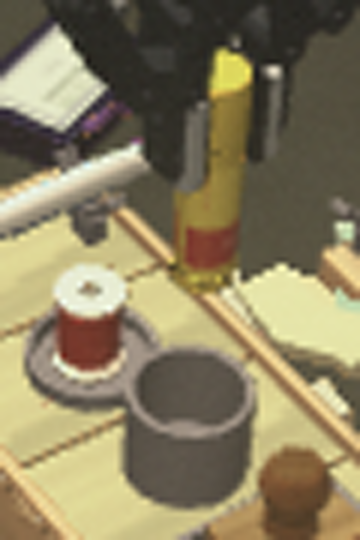

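```bash
python3 - <<'E'
from h import *
d=load('s20')
def proj(p):
    q=d['camera_from_world'][:3]@np.append(p,1);q=d['camera_matrix']@q;return q[:2]/q[2]
f=lambda p:((proj(p)-[270,145])*6).round(1)
for p in [(550,105,139.7),(550,105,228.7),(550,105,80),(551,105,41)]: print(p,f(np.array(p,float)))
E
```

```text
(550, 105, 139.7) [198.3 264.9]
(550, 105, 228.7) [214.7  59.9]
(550, 105, 80) [188.7 385. ]
(551, 105, 41) [181.4 455.4]
```

Request:
apply_moves(
  plan=[1,0,0.001,-0.03,0,1,0,0.001,-0.045,0,1,0,0.001,-0.053,0,1,0,0.001,-0.053,0,1,0,0.001,-0.053,0,1,0,0.001,-0.053,0,1,0,0.001,-0.053,0],
)

```text
clock: 23.67
position: [551.2, 106.7, 139.6]
ee_rot: [1.0, 0.001, 0.001, -0.0]
contact_force: [-0.1, 0.5, 0.2]
gripper_width: 21.7
```

```bash
python3 - <<'E'
from h import *
d=shot('scene','s21');cv2.imwrite('pics/s21c.png',cv2.resize(d['color'][145:235,255:345,::-1],None,fx=6,fy=6,interpolation=cv2.INTER_CUBIC))
E
python3 st.py
```

```text
[551.1 106.5 139.5] jaw 90.08590759546443 21.833887942740947 [-0.1 -0.2 -0.5] [ 0.48  0.36 -0.28  0.   -0.93  1.09] 23.7167
```

View pics/s21c.png

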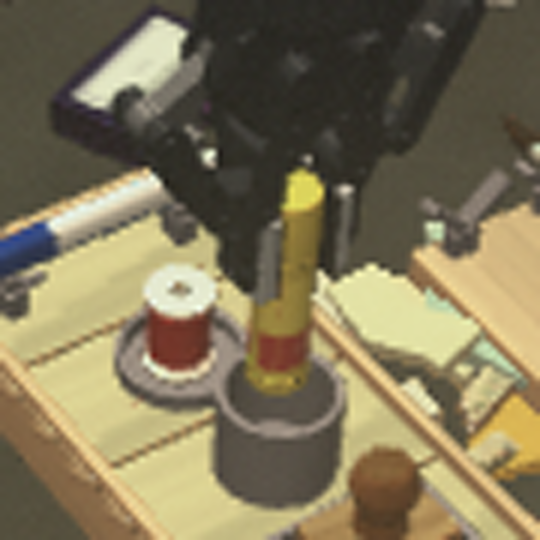

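The glue stick's foot (crop 278,380) is centred over the cup mouth (280,392). I lower it.

Request:
apply_moves(
  plan=[1,-0.0005,-0.001,-0.02,0,1,-0.0005,-0.001,-0.035,0,1,-0.0005,-0.001,-0.043,0,1,-0.0005,-0.001,-0.046,0,1,-0.0005,-0.001,-0.046,0,1,-0.0005,-0.001,-0.046,0,1,-0.0005,-0.001,-0.046,0,1,-0.0005,-0.001,-0.046,0],
)

```text
clock: 24.38
position: [550.5, 105.3, 93.0]
ee_rot: [1.0, 0.001, 0.001, -0.0]
contact_force: [-0.7, -0.6, -1.5]
gripper_width: 21.6
```

Request:
apply_moves(
  plan=[1,0,0,-0.001,0,1,0,0,-0.001,0,1,0,0,-0.001,0],
)

```text
clock: 24.63
position: [550.4, 105.2, 91.8]
ee_rot: [1.0, 0.001, 0.001, -0.0]
contact_force: [1.1, 0.3, 1.6]
gripper_width: 21.8
```

Request:
apply_moves(
  plan=[1,0,0,-0.001,0,1,0,0,-0.001,0,1,0,0,-0.001,0],
)

```text
clock: 24.88
position: [550.6, 105.2, 91.7]
ee_rot: [1.0, 0.001, 0.001, -0.0]
contact_force: [-1.1, 0.0, 5.6]
gripper_width: 21.8
```

```bash
python3 st.py
```

```text
[550.6 105.2  91.7] jaw 90.0931058231916 21.835635788140664 [-1.1  0.   5.6] [ 0.48  0.42 -0.33  0.   -0.82  1.09] 24.8833
```

The stick is on the floor of the cup. I release and rise straight up.

Request:
apply_moves(
  plan=[0,0,0,0,0,0,0,0,0,0,0,0,0,0,0,0,0,0,0,0,-0.2,0,0,0.02,0,-0.2,0,0,0.05,0,-0.2,0,0,0.09,0,-0.2,0,0,0.125,0],
)

```text
clock: 25.55
position: [549.8, 104.8, 216.7]
ee_rot: [1.0, 0.001, -0.0, 0.0]
contact_force: [1.2, 0.1, 0.5]
gripper_width: 51.2
```

Request:
apply_moves(
  plan=[-0.2,-0.15,0.28,0.04,0,-0.2,-0.15,0.28,0.04,0,-0.2,-0.15,0.28,0.04,0,-0.2,-0.15,0.28,0.04,0,-0.2,-0.15,0.28,0.04,0,-0.2,-0.15,0.28,0.04,0,-0.2,-0.15,0.28,0.04,0,-0.2,-0.15,0.28,0.04,0],
)

```text
clock: 26.22
position: [398.3, 387.7, 255.6]
ee_rot: [1.0, 0.002, 0.0, -0.0]
contact_force: [-0.0, 0.1, -0.8]
gripper_width: 51.4
```

Request:
apply_moves(
  plan=[-0.2,-0.15,0.15,0,0,-0.2,-0.15,0.15,0,0,-0.2,-0.15,0.15,0,0,-0.2,-0.15,0.15,0,0,-0.2,-0.15,0.15,0,0,-0.2,-0.15,0.15,0,0,-0.2,-0.15,0.15,0,0,-0.2,-0.15,0.15,0,0],
)

```text
clock: 26.88
position: [249.8, 534.8, 254.8]
ee_rot: [1.0, 0.001, -0.0, 0.001]
contact_force: [0.5, -0.3, -0.2]
gripper_width: 51.2
```

```bash
python3 - <<'E'
from h import *
d=shot('scene','s22')
d=shot('top','t22');cv2.imwrite('pics/t22c.png',cv2.resize(d['color'][130:320,130:420,::-1],None,fx=2.7,fy=2.7))
E
python3 st.py
```

```text
[250.8 534.1 255.2] jaw 89.98089793296322 51.06715671370176 [ 0.7 -0.2  0.6] [ 1.41  0.31 -0.04  0.   -1.22  0.16] 26.9833
```

View pics/s22.png

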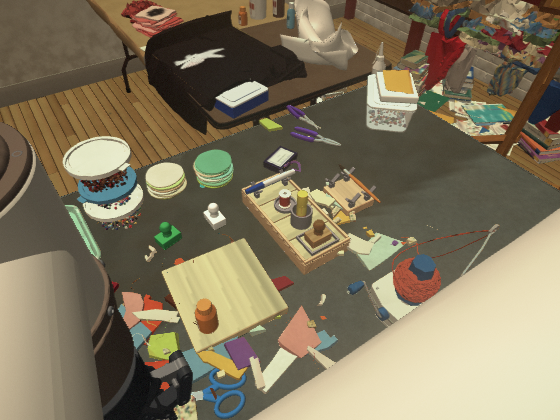

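View pics/t22c.png

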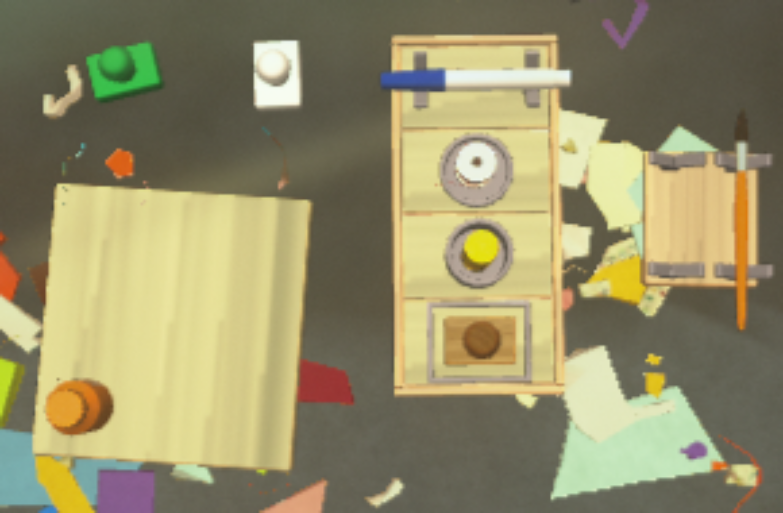

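All four items are in place in both views. In the top crop the marker is at (475,78), spool (478,165), glue stick (480,248) and stamp (480,342). The brush and bottle have not moved. One last height check before handing in.

```bash
python3 - <<'E'
from h import *
d=load('t22');P=cloud(d)
for n,cx,cy,r,e in [('glue',550,105,10,130),('spool',613,105,13,79),('handle',489,105,6,98),('mk+',675,150,6,77),('mk-',675,60,6,77),('mk0',675,105,6,77)]:
    q=P.reshape(-1,3);q=q[np.hypot(q[:,0]-cx,q[:,1]-cy)<r];print(n,np.percentile(q[:,2],80).round(1),'expect',e)
E
python3 -c "
from bench import arm
import h
print(arm.read_state()['joint_vel'].round(3)); print(arm.job_done())"
```

```text
glue 131.2 expect 130
spool 81.0 expect 79
handle 99.4 expect 98
mk+ 76.2 expect 77
mk- 76.8 expect 77
mk0 76.1 expect 77
[-0.011 -0.006  0.001  0.001  0.003 -0.002]
the job is handed in; nothing more can be done
None
```

The caddy is packed and handed in at about 27 s on the robot's clock. I placed the marker in the V notches, the spool in the ring, the stamp in the frame with its long side along the frame's, and the glue stick in the deep cup last.

- **Placing:** The last pictures from both cameras show each item inside its own place and let go, with the gripper well clear. The brush and paint bottle still stand where they were, and I left the green and white stamps alone.
- **Heights:** The depth readings of the tops come within 2 mm of fully seated. They were 131 mm for the glue stick (130 expected), 81 mm for the spool (79), 99 mm for the stamp (98) and 76–77 mm along the marker (77).
- **Forces:** The wrist readings I took at each placing stayed under 7 N.
- **Disagreements:** The two cameras differed by 2 to 3 mm in x. I worked between them, and that was well inside the clearances. The arm hid the glue stick's grasp from the scene camera, so I confirmed it from the finger opening and a picture after the lift.

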